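Stack two glazed tiles on the slanted study shelf

ROBOT

A 6-joint arm with a two-finger parallel gripper is mounted at the origin on the work surface. World frame = base frame: x ahead of the robot, y to its left, z up, the work surface at z = 0. Lengths are in mm, angles in rad, forces in N, time in s.
With the tool pointing down it reaches from about 350 to 875 mm from the base axis. Payload 4.2 kg.
Tool frame: the origin (TCP) lies on the centre line of the jaws, within the pads' length; the fingertips stand 22 mm ahead of it and the grasp point (between the pads) lies 3 mm ahead of it (manip.tcp_to_tips is the distance from the TCP to the fingertips, in mm); z points along the fingers, y is the direction in which the jaws open and shut (so a half turn about z gives the same grasp; the last joint's range is limited). The gripper opens to 87 mm and grips with 3 to 60 N. Pads are 19 mm wide; open, the fingers measure 117 mm over their backs; the gripper's body (75 mm by 190 mm) begins 51 mm behind the grasp point.
Start: joints at [1.521, 0.385, 0.008, 0, -1.194, -0.259], TCP at [189.915, 595.426, 244.55] pointing down, gripper open.
Joint ranges: [-3.14, 3.14], [-1.21, 2.06], [-1.07, 1.41], [-3.16, 2.05], [-2.99, -0.16], [-3.1, 3.1]. Speed limits (rad/s): [2.79, 2.79, 3.14, 3.14, 3.14, 3.14].

INTERFACE

Orientations are given as [roll, pitch, yaw] about the fixed x, y, z axes, in that order (R = Rz(yaw) Ry(pitch) Rx(roll)).
In Python, from rig import manip, vision, spot_in, silhouettes gives the robot as it stands.
- The arm moves only by the tool jog_arm, never from a script. Its argument "moves" is text: rows parted by semicolons, each of 7 numbers parted by spaces: the turn, a rotation vector about the tool's x, y, z in rad, then the shift along the tool's x, y, z in cm, then the gripper's target within -1 to 1 (shut at 1, half-way at 0, fully open at -1). In form: wx wy wz x y z fingers; .... A call has 1 to 5 rows; each row is the pose to reach, as a shift and turn from the pose commanded when the call began, along the tool's axes at that moment; what a row does not reach only later rows make up. A row lasts 1/10 s, in which the tool goes at most 50 mm and 8.59 degrees, less where a joint would pass 70% of its speed; a pose out of reach is approached as far as the arm can. A call with a gripper value outside its range is refused whole. The fingers move at their own pace and stop on an object; "squeeze" is the grip in N (left out, the last holds). Time passes only in rows, so rows that repeat a pose let the fingers close. It gives the time, the measured TCP pose, the force and the opening at its end, in the units of the state.
- manip.read_state(): the state, without advancing time (a new reading comes with each control period).
- vision.snapshot(name): name is "side" or "top" or "wrist"; returns the picture (420x560x3 uint8, red, green, blue); there is no depth.
- vision.camera_info(name): a dict with "fovy" (degrees; the focal length in pixels is half the picture's height over the tangent of half this angle, whatever the lens; pixels are square), "cx", "cy" (the principal point, pixels), "R" (3x3) and "t" (3): a world point X has camera coordinates R X + t. Camera axes: x right, y down, z forward; pixel columns grow to the right and rows downward; lengths in mm; the calibration is good to about 2 mm. The wrist camera is an equidistant fisheye: a pixel r from the principal point sees the ray r / f radians off the axis. A picture is of the moment at which its call begins: read the wrist's pose just before it. camera_info takes no time and is no camera call; for the wrist camera it gives the pose at the moment of the call.
- manip.finish_job(): hands the job in, once; it reports no verdict.
Trained networks look in the newest picture that a camera, given by its name, has taken for a name from the list of things; names that differ only in an ending like _2 or _b are one class to them, and where a whole thing is asked for, a point or a joint stands for the part that bears it (a point fixed in the world has none). Each returns a list of dicts, best first, with "conf" (0 to 1); they miss things now and then, are a little off and sometimes report something else, mostly with a low value. They report only what shows in the picture. A call takes as long as a camera call. They do not tell look-alikes from the thing itself.
- spot_in(camera, thing): "point" ([row, column] in pixels, amid what is visible of it).
- silhouettes(camera, thing): "mask" (420x560 bool, what is visible of it) and "point" ([row, column] in pixels, amid what is visible of it).
The state is a dict: "clock": time; "q": joint angles; "joint_vel": joint speeds; "joint_torque": joint torques, N m; "tool_pos": TCP position; "tool_rot": TCP orientation; "ft_force": force on the tool from outside, world axes, zero at the start; "ft_torque": the same for the moment, N m; "width": opening from 0.0 (shut) to 1.0 (fully open).
Only numpy, scipy, OpenCV 4.12 (cv2) and the standard library are available. Lean on these libraries where they do the work, as an engineer would, in place of code of your own. Each camera call takes 0.05 s, during which the arm holds its last target.

TASK

Lay the blue glazed tile on the slanted shelf with its length running up and down the slope, and the green glazed tile squarely on top of it, so that both end up lying flat with a short edge against the orange backstop at the shelf's low end, wholly on the shelf. Set them down, do not let them drop, and leave the bare clay tile where it is.

Things in the scene. Friction and masses are not known exactly. Their poses are not given: they have to be found in the camera images.
- blue_tile_mid (a point): tile of fired clay, glazed dark blue on top with a cream diamond and two cream bars; 90 mm long (its x) by 50 mm wide (its y) by 14 mm thick (its z), about 140 g, with a hard slippery face. This point is its centre, 7 mm above its underside. It starts lying face up on a fixed white foam board whose top is 6 mm above the table.
- green_tile_mid (a point): tile of fired clay, glazed green on top with a cream disc and two cream lines; 90 mm long (its x) by 50 mm wide (its y) by 14 mm thick (its z), about 140 g, with a hard slippery face. This point is its centre, 7 mm above its underside. It starts lying face up on a fixed white foam board whose top is 6 mm above the table.
- clay_tile_mid (a point): tile of fired clay, bare orange-brown with four dark lines across; 90 mm long (its x) by 50 mm wide (its y) by 14 mm thick (its z), about 140 g, with a hard slippery face. This point is its centre, 7 mm above its underside. It is not to be moved. It starts lying face up on a fixed white foam board whose top is 6 mm above the table.
- deck: Fixed slanted shelf: smooth aluminium deck, 160 mm along the slope, 120 mm wide, falling 22 degrees away from the robot to an orange backstop 41 mm high, 8 mm thick. No side walls. Origin: mid-width on the deck's upper face at the backstop's foot, 45 mm above the table; x down the slope into the backstop, y across, z square out of the deck. A tile let go on it slides to the backstop by itself.
Things that resemble listed ones, but are neither listed nor needed, are in the scene too. What is shaped like the part that bears blue_tile_mid but pink is not meant.

How it is judged:
By the outcome, as a careful person would: the job done as asked, in the order asked, and still so for the second after the job is handed in, with the robot touching nothing.
It also fails if it takes over 53 s, if anything falls off the work surface, if the arm or the gripper's body presses on something with over 40 N, if the wrist force passes 120 N, or if a joint passes its speed limit or range.

## Working session

There is one attempt and no reset: what is moved stays moved. The work goes in short steps, Python scripts to look and compute and a tool call to move; the robot and the scene stay as the last step left them, time stands still between calls to the robot, and variables do not carry over. Pictures are saved under pics/ and viewed, and the job is handed in when it is done.

Besides the shell and the picture viewer there is one more tool, called after "Call:" in YAML: its name, and indented under it one key for each argument. jog_arm: Moves the arm, as the interface text tells. Its arguments: {"type":"object","properties":{"moves":{"type":"string"},"squeeze":{"type":"number"}},"required":["moves"]}

```bash
ls; mkdir -p pics; python3 - <<'E'
from rig import manip, vision, spot_in, silhouettes
import cv2
for n in ("side","top","wrist"):
    im=vision.snapshot(n); cv2.imwrite(f"pics/{n}0.png",im[:,:,::-1])
    i=vision.camera_info(n); print(n,i)
    for t in ("blue_tile_mid","green_tile_mid","clay_tile_mid","deck"):
        print(t,[(d['conf'],d['point'],int(d['mask'].sum())) for d in silhouettes(n,t)])
print(manip.read_state())
E
```

```text
pics
side {'fovy': 55.36619762483469, 'cx': 283.13415221232594, 'cy': 210.54036978864212, 'R': array([[-0.98215455, -0.18778326, -0.01048281],
       [-0.13244706,  0.73015224, -0.67032491],
       [ 0.13352984, -0.65697424, -0.74199369]]), 't': array([456.01520171,  99.12968572, 880.65232221])}
blue_tile_mid [(0.95, [273.4, 335.5], 901), (0.83, [273.5, 237.5], 1083)]
green_tile_mid [(0.78, [229.9, 248.1], 808)]
clay_tile_mid [(0.81, [339.4, 226.1], 1422)]
deck [(0.65, [115.3, 275.7], 1694)]
top {'fovy': 44.76619262174606, 'cx': 271.55954151534087, 'cy': 202.64839084654545, 'R': array([[ 3.78123115e-04, -9.99380860e-01, -3.51817276e-02],
       [-9.91981703e-01,  4.07144368e-03, -1.26315971e-01],
       [ 1.26381005e-01,  3.49473930e-02, -9.91365988e-01]]), 't': array([ 29.34166672, 473.95079817, 966.87698198])}
blue_tile_mid [(0.79, [176.8, 207.6], 1099), (0.74, [274.1, 230.2], 1155)]
green_tile_mid [(0.97, [174.3, 264.5], 1149)]
clay_tile_mid [(0.8, [187.5, 141.5], 1086)]
deck [(0.83, [161.8, 457.9], 6044)]
wrist {'fovy': 65.70646984690485, 'cx': 278.5442804252801, 'cy': 210.664274
[... 303 characters left out ...]
ile_mid []
clay_tile_mid []
deck []
{'clock': 0.75, 'q': array([ 1.52061568e+00,  3.84675452e-01,  7.91551224e-03, -3.40266352e-05,
       -1.19397437e+00, -2.58546034e-01]), 'joint_vel': array([-0.0005436 ,  0.00025385, -0.00044964,  0.00199374, -0.0008839 ,
       -0.0002747 ]), 'joint_torque': array([-2.66227962e-04, -3.90376747e+01,  1.87603515e+01,  4.22402367e+00,
        1.55381451e-02, -1.26989525e-05]), 'tool_pos': array([189.89701835, 595.43904928, 244.56593697]), 'tool_rot': array([-3.14154079e+00,  4.64440563e-05, -3.08739201e-01]), 'ft_force': array([-0.264936  , -0.33959406,  0.27343662]), 'ft_torque': array([ 0.00961062, -0.06818463, -0.01314012]), 'width': 0.9984916738906723}
```

View pics/top0.png

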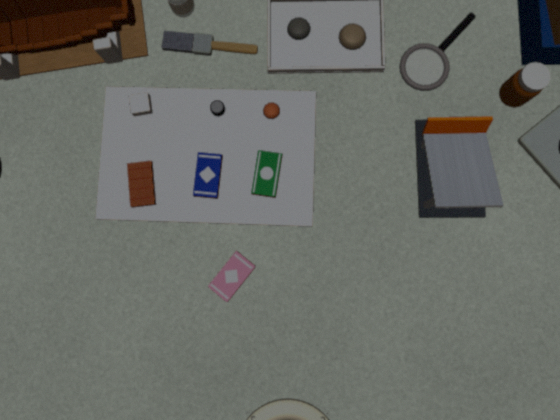

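View pics/side0.png

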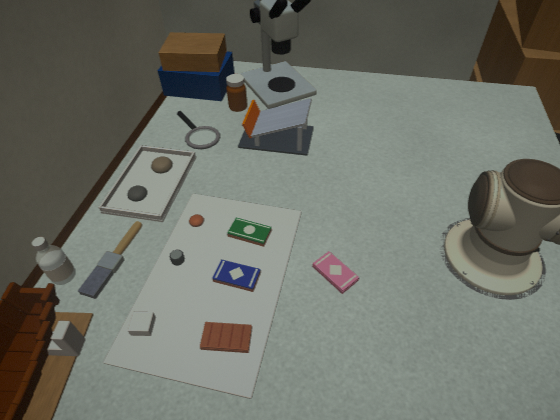

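View pics/wrist0.png

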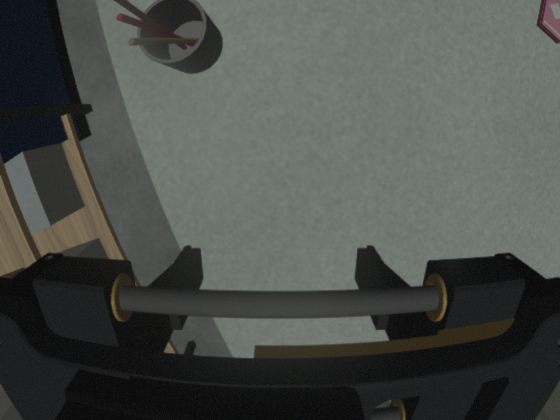

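The top picture shows blue (175,207), green (174,265), clay (184,141) and a pink look-alike (275,231). The shelf is at (162,460), with its orange backstop on the far (+x) side. The side picture agrees: blue (274,237), green (231,249), pink (271,336). Blue is the one lying on the white board; pink lies on the table and is not meant. Next I'll measure the poses and check a crop.

```bash
cat > h.py <<'E'
import numpy as np, cv2
from scipy.optimize import least_squares
from scipy.spatial.transform import Rotation as Ro
def f(i): return 210/np.tan(np.radians(i['fovy'])/2)
def proj(i,X):
    c=np.atleast_2d(X)@np.array(i['R']).T+i['t']
    return np.c_[i['cx']+f(i)*c[:,0]/c[:,2], i['cy']+f(i)*c[:,1]/c[:,2]]  # col,row
def back(i,uv,z):
    uv=np.atleast_2d(uv).astype(float)
    d=np.c_[(uv[:,0]-i['cx'])/f(i),(uv[:,1]-i['cy'])/f(i),np.ones(len(uv))]@np.array(i['R'])
    o=-np.array(i['R']).T@i['t']
    return o+d*((z-o[2])/d[:,2])[:,None]
E
python3 - <<'E'
from rig import manip, vision, spot_in, silhouettes
from h import *
for n in ("top","side"):
    im=vision.snapshot(n); i=vision.camera_info(n)
    for t,ok in (("blue_tile_mid",0),("green_tile_mid",0),("clay_tile_mid",0)):
        for d in silhouettes(n,t):
            m=d['mask']; r,c=np.nonzero(m); 
            P=back(i,np.c_[c,r],18)[:,:2].astype(np.float32)
            cen,wh,a=cv2.minAreaRect(P)
            if wh[0]<wh[1]: wh=wh[::-1]; a+=90
            a=(a+90)%180-90
            print(n,t,round(d['conf'],2),np.round(d['point']),'cen',np.round(cen,1),'mean',P.mean(0).round(1),np.round(wh,1),round(a,1))
    for d in silhouettes(n,"deck"):
        print(d['conf'],d['point']); 
        im2=im.copy(); cs,_=cv2.findContours(d['mask'].astype(np.uint8),0,2); cv2.drawContours(im2,cs,-1,(255,0,0),1)
    if n=="top": a=im2[80:230,90:330]; b=im2[90:240,390:530]
    else: a=im2[190:370,160:380]; b=im2[70:180,210:340]
    cv2.imwrite(f"pics/{n}_a.png",cv2.resize(a,None,fx=3,fy=3,interpolation=2)[:,:,::-1])
    cv2.imwrite(f"pics/{n}_b.png",cv2.resize(b,None,fx=4,fy=4,interpolation=2)[:,:,::-1])
E
```

```text
top blue_tile_mid 0.79 [277. 233.] cen [331.4 107.9] mean [330.6 108. ] [90.1 50. ] -38.8
top blue_tile_mid 0.59 [177. 208.] cen [532.1 157. ] mean [532.  157.6] [88.3 52.3] -4.6
top clay_tile_mid 0.65 [183. 143.] cen [515.6 292. ] mean [515.1 291.4] [90.8 51.6] 4.2
0.81 [163.0, 459.8]
side blue_tile_mid 0.89 [271. 236.] cen [532.  160.6] mean [531.4 161.2] [93.2 56.9] -5.4
side clay_tile_mid 0.9 [336. 227.] cen [515.6 294.4] mean [515.3 295.1] [91.5 54.6] 6.5
0.75 [117.5, 274.2]
```

View pics/top_a.png

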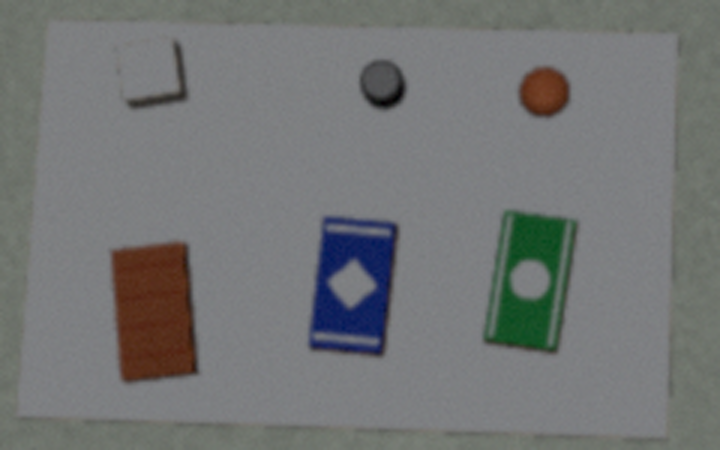

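View pics/top_b.png

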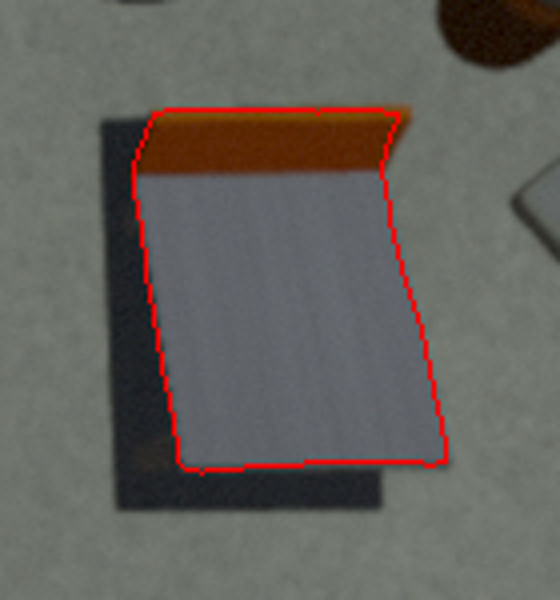

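View pics/side_b.png

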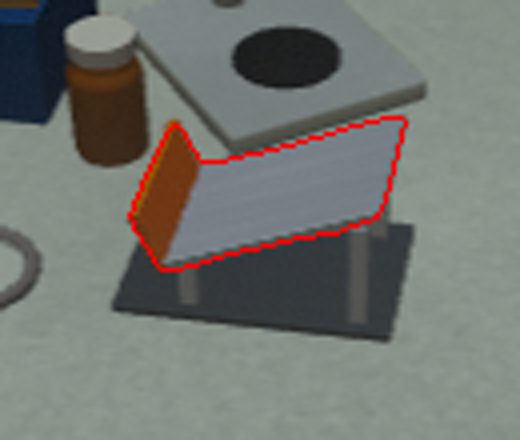

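```bash
python3 - <<'E'
from rig import manip, vision, spot_in, silhouettes
from h import *
it=vision.camera_info("top"); js=vision.camera_info("side")
g=lambda p,o:(np.array(p)+.5)/4-.5+np.array(o)
T=g([(136,174),(381,169),(182,466),(446,462)],(390,90))
S=g([(164,264),(200,160),(381,215),(406,118)],(210,70))
M=np.array([(0,60,0),(0,-60,0),(-160,60,0),(-160,-60,0)],float)
def W(p,M=M):
    R=Ro.from_euler('z',p[2])*Ro.from_euler('y',np.radians(22)); return R.apply(M)+[p[0],p[1],45]
for nm,w in (("both",(1,1)),("top",(1,0)),("side",(0,1))):
    r=least_squares(lambda p:np.r_[w[0]*(proj(it,W(p))-T).ravel(),w[1]*(proj(js,W(p))-S).ravel()],[560,-250,0],x_scale=[1,1,.01])
    print(nm,r.x,'deg',np.degrees(r.x[2])); print(r.fun.round(1))
# tiles by colour
for n,i in (("top",it),("side",js)):
    im=cv2.imread(f"pics/{n}0.png"); hsv=cv2.cvtColor(im,cv2.COLOR_BGR2HSV)
    for t,lo,hi in (("green",50,75),("blue",110,128)):
        m=((hsv[...,0]>=lo)&(hsv[...,0]<=hi)&(hsv[...,1]>120)).astype(np.uint8)
        m[:140]=0
        k,l,s,c=cv2.connectedComponentsWithStats(m); b=1+np.argmax(s[1:,4]); rr,cc=np.nonzero(l==b)
        P=back(i,np.c_[cc,rr],18)[:,:2].astype(np.float32); cen,wh,a=cv2.minAreaRect(P)
        if wh[0]<wh[1]: wh=wh[::-1];a+=90
        print(n,t,s[b],np.round(cen,1),np.round(wh,1),round((a+90)%180-90,1))
for d in silhouettes("top","green_tile_mid"):
    rr,cc=np.nonzero(d['mask']);P=back(it,np.c_[cc,rr],18)[:,:2].astype(np.float32); print(d['conf'],cv2.minAreaRect(P),P.mean(0))
s=manip.read_state();print(s['clock'],s['tool_pos'],s['tool_rot'])
E
```

```text
both [ 6.06611831e+02 -3.25614006e+02 -7.25184969e-04] deg -0.04155003811199044
[-0.9  0.2  0.6  0.9 -0.7 -0.7  1.5  0.1 -0.3  0.4  0.5  1.7 -0.7  0.1
 -0.3 -0.9]
top [ 6.06820694e+02 -3.25280606e+02  2.69452797e-04] deg 0.015438508025557763
[-1.   0.1  0.4  0.8 -0.8 -0.8  1.4 -0.1 -0.   0.   0.   0.  -0.   0.
 -0.  -0. ]
side [ 6.06314155e+02 -3.27349706e+02 -3.81009662e-03] deg -0.21830245594008427
[ 0.   0.   0.   0.   0.  -0.   0.   0.  -0.1  0.   0.8  1.4 -0.6 -0.1
 -0.1 -1.1]
top green [255 152  23  44 547] [534.9  39.5] [86.5 34.1] -8.6
top blue [194 157  27  36 610] [534.2 157.9] [69.4 47.5] -5.8
side green [229 220  41  21 352] [536.   36.5] [86.5 36.1] -8.6
side blue [213 260  47  28 591] [533.9 157. ] [87.9 48.3] -5.7
1.3 [189.90381039 595.438931   244.5516242 ] [-3.14157512e+00 -3.80702580e-05 -3.08764525e-01]
```

```bash
cat > go.py <<'E'
import sys; from h import *
from rig import manip
# usage: go.py x y z roll pitch yaw
s=manip.read_state(); a=[float(eval(v,{'pi':np.pi})) for v in sys.argv[1:7]]
R=Ro.from_euler('xyz',s['tool_rot']); T=Ro.from_euler('xyz',a[3:])
print('clock',s['clock'],'pos',s['tool_pos'].round(1),'rot',s['tool_rot'].round(3),'w',round(s['width'],3),'q',s['q'].round(2),'F',s['ft_force'].round(1))
print('turn',(R.inv()*T).as_rotvec().round(3),'shift cm',(R.inv().apply(np.array(a[:3])-s['tool_pos'])/10).round(2))
E
python3 go.py 533.5 157.5 120 pi 0 -0.098
```

```text
clock 1.3 pos [189.9 595.4 244.6] rot [-3.142 -0.    -0.309] w 1.0 q [ 1.52  0.38  0.01  0.   -1.19 -0.26] F [0.5 0.1 1. ]
turn [-0.    -0.    -0.211] shift cm [46.04 31.28 12.46]
```

Call:
jog_arm:
  moves: "0 0 -0.05 3.6 2.5 0.5 -1; 0 0 -0.1 7.2 5 1 -1; 0 0 -0.15 10.8 7.5 1.5 -1; 0 0 -0.2 14.5 10 2 -1; 0 0 -0.211 18 12.4 2.5 -1"
  squeeze: 25

```text
clock: 1.8
tool_pos: [324.6, 421.1, 219.6]
tool_rot: [-3.141, -0.0, -0.096]
ft_force: [1.1, 1.7, 0.3]
width: 0.996
```

```bash
python3 go.py 533.5 157.5 120 pi 0 -0.098
```

```text
clock 1.8 pos [324.6 421.1 219.6] rot [-3.141 -0.    -0.096] w 0.996 q [ 1.22  0.25 -0.26  0.   -1.06  0.25] F [1.1 1.7 0.3]
turn [-0.    -0.     0.002] shift cm [23.33 24.23  9.96]
```

Call:
jog_arm:
  moves: "0 0 0 3 3.1 1 -1; 0 0 0 6 6.2 2 -1; 0 0 0 9 9.3 3 -1; 0 0 0 12 12.4 4 -1; 0 0 0 15 15.5 5 -1"

```text
clock: 2.3
tool_pos: [458.8, 252.3, 169.6]
tool_rot: [-3.141, -0.001, -0.097]
ft_force: [0.4, 0.8, 0.6]
width: 1.0
```

Call:
jog_arm:
  moves: "0 0 0 3 3.1 1 -1; 0 0 0 5.5 6 2 -1; 0 0 0 7.5 8 3 -1; 0 0 0 8.3 8.7 4 -1; 0 0 0 8.3 8.7 5 -1"

```text
clock: 2.8
tool_pos: [532.7, 158.2, 118.9]
tool_rot: [-3.141, -0.0, -0.1]
ft_force: [0.4, 0.1, 0.0]
width: 1.001
```

```bash
python3 go.py 533.5 157.5 120 pi 0 -0.098; python3 - <<'E'
from rig import vision,manip
import cv2
cv2.imwrite("pics/w1.png",vision.snapshot("wrist")[:,:,::-1])
E
```

```text
clock 2.8 pos [532.7 158.2 118.9] rot [-3.141 -0.    -0.1  ] w 1.001 q [ 0.58  0.39 -0.33  0.   -0.85  0.89] F [0.4 0.1 0. ]
turn [-0.    -0.    -0.002] shift cm [ 0.09  0.06 -0.11]
```

View pics/w1.png

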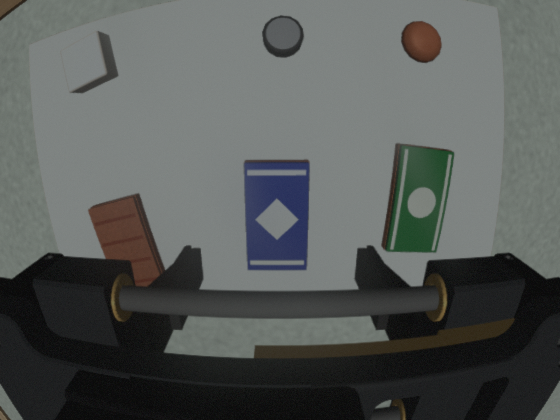

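```bash
cat >> h.py <<'E'
def backw(i,uv,z):
    uv=np.atleast_2d(uv).astype(float)-[i['cx'],i['cy']]; r=np.hypot(*uv.T); th=r/f(i)
    d=np.c_[uv/r[:,None]*np.sin(th)[:,None],np.cos(th)]@np.array(i['R'])
    o=-np.array(i['R']).T@i['t']
    return o+d*((z-o[2])/d[:,2])[:,None]
E
python3 - <<'E'
from rig import vision,manip
from h import *
i=vision.camera_info("wrist")
for uv in ([(245,162),(309,161),(307,269),(247,269)],[(401,144),(453,152),(438,251),(388,250)]):
    P=backw(i,uv,20); print(P.round(1)); print(P.mean(0),np.linalg.norm(P-np.roll(P,1,0),axis=1), np.degrees(np.arctan2(*(P[0]+P[1]-P[2]-P[3])[[1,0]])))
im=cv2.imread("pics/w1.png"); cv2.imwrite("pics/w1c.png",cv2.resize(im[130:280,230:470],None,fx=3,fy=3,interpolation=2))
E
```

```text
[[580.4 178.9  20. ]
 [576.4 132.1  20. ]
 [488.6 140.   20. ]
 [493.6 188.8  20. ]]
[534.74702229 159.96420345  20.        ] [87.39842263 46.9889028  88.11441136 49.04968196] -5.817209718681373
[[584.1  60.3  20. ]
 [575.7  13.7  20. ]
 [490.1  23.7  20. ]
 [497.6  71.4  20. ]]
[536.89987556  42.27357843  20.        ] [87.19227835 47.35617141 86.18585509 48.26374767] -7.011798207754849
```

View pics/w1c.png

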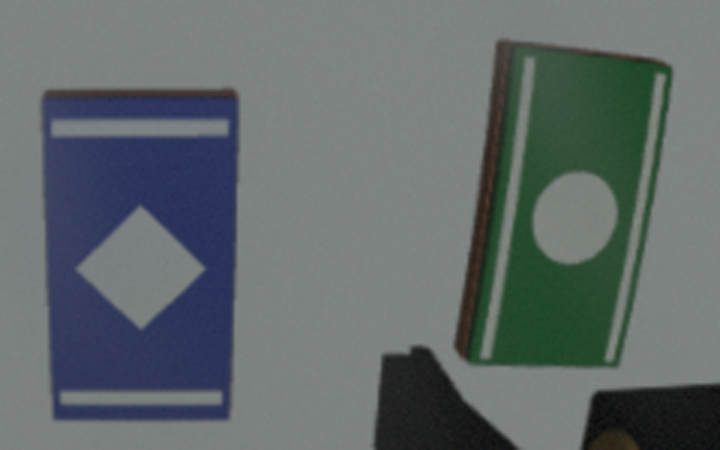

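The crop confirms it: dark blue with a diamond and two bars, lying on the white board. Its centre is at about (534.5, 159), yaw -0.1. I'm descending onto it.

Call:
jog_arm:
  moves: "0 0 0 0.2 0 3 -1; 0 0 0 0.2 0 6 -1; 0 0 0 0.2 0 7.7 -1; 0 0 0 0.2 0 8.7 -1; 0 0 0 0.2 0 8.7 -1"

```text
clock: 3.35
tool_pos: [532.9, 159.4, 31.5]
tool_rot: [3.14, 0.002, -0.096]
ft_force: [0.1, 0.2, 0.3]
width: 1.002
```

Call:
jog_arm:
  moves: "0 0 0 0 0 0 0.2; 0 0 0 0 0 0 0.4; 0 0 0 0 0 0 0.6; 0 0 0 0 0 0 0.6; 0 0 0 0 0 0 0.6"

```text
clock: 3.85
tool_pos: [534.1, 158.8, 33.0]
tool_rot: [-3.141, -0.001, -0.098]
ft_force: [0.4, -0.5, -0.1]
width: 0.632
```

Call:
jog_arm:
  moves: "0 0 0 0 0 0 1; 0 0 0 0 0 0 1; 0 0 0 0 0 0 1; 0 0 0 0 0 0 1; 0 0 0 0 0 0 1"

```text
clock: 4.35
tool_pos: [534.1, 158.8, 32.8]
tool_rot: [-3.141, -0.0, -0.098]
ft_force: [-0.8, -0.4, 3.4]
width: 0.57
```

```bash
python3 go.py 534.5 158.5 31 pi 0 -0.098;python3 - <<'E'
from rig import vision,manip
import cv2
cv2.imwrite("pics/w2.png",vision.snapshot("wrist")[:,:,::-1])
E
```

```text
clock 4.35 pos [534.1 158.8  32.8] rot [-3.141 -0.    -0.098] w 0.57 q [ 0.58  0.51 -0.4   0.   -0.65  0.89] F [-0.8 -0.4  3.4]
turn [-0. -0.  0.] shift cm [0.04 0.03 0.18]
```

View pics/w2.png

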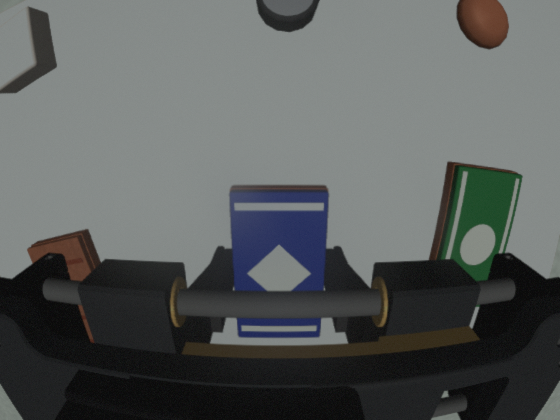

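Call:
jog_arm:
  moves: "0 0 0 0 0 -1 1; 0 0 0 0 0 -4 1; 0 0 0 0 0 -8 1; 0 0 0 0 0 -12 1; 0 0 0 0 0 -15 1"

```text
clock: 4.9
tool_pos: [534.2, 158.9, 185.2]
tool_rot: [-3.14, -0.002, -0.098]
ft_force: [0.7, 1.2, -1.1]
width: 0.574
```

```bash
python3 go.py 599.6 -325.6 190 pi 0.384 0;python3 - <<'E'
from rig import vision,manip
import cv2
cv2.imwrite("pics/w3.png",vision.snapshot("wrist")[:,:,::-1])
E
```

```text
clock 4.9 pos [534.2 158.9 185.2] rot [-3.14e+00 -2.00e-03 -9.80e-02] w 0.574 q [ 0.58  0.32 -0.25  0.   -1.    0.89] F [ 0.7  1.2 -1.1]
turn [-0.02  -0.386 -0.096] shift cm [11.24 47.58 -0.52]
```

View pics/w3.png

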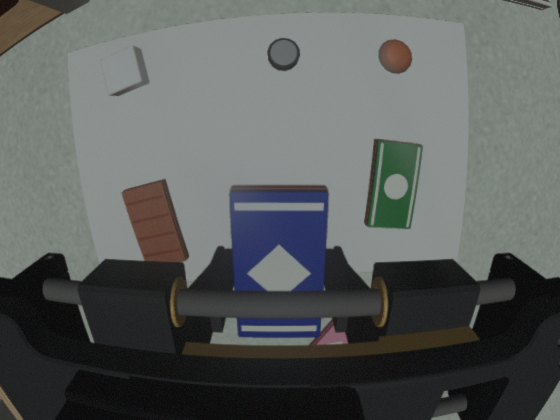

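Call:
jog_arm:
  moves: "0 0 0 0.5 2 -0.3 1; 0 -0.03 0 1.2 5 -0.6 1; 0 -0.06 0 2 8.5 -1 1; 0 -0.1 -0.02 2.8 12 -1.3 1; 0 -0.14 -0.03 3.6 15.5 -1.5 1"

```text
clock: 5.45
tool_pos: [554.3, -0.1, 197.7]
tool_rot: [-3.139, 0.142, -0.067]
ft_force: [0.4, 0.8, -1.9]
width: 0.573
```

```bash
python3 go.py 599.6 -325.6 190 pi 0.384 0;python3 - <<'E'
from rig import vision,manip
from h import *
i=vision.camera_info("wrist"); s=manip.read_state()
R=Ro.from_euler('xyz',s['tool_rot']).as_matrix()
# camera in tool frame
j=dict(i); j['R']=i['R']@R; j['t']=i['t']+i['R']@s['tool_pos']
P=backw(j,[(231,191),(328,191),(320,338),(238,338)],12.8); print(P.round(1),P.mean(0))
E
```

```text
clock 5.45 pos [ 5.543e+02 -1.000e-01  1.977e+02] rot [-3.139  0.142 -0.067] w 0.573 q [ 0.27  0.37 -0.12 -0.05 -1.21  1.26] F [ 0.4  0.8 -1.9]
turn [-0.02  -0.242 -0.064] shift cm [ 6.73 32.17 -0.27]
[[ 46.  -23.8  12.8]
 [ 46.   23.2  12.8]
 [-43.5  23.9  12.8]
 [-43.4 -25.   12.8]] [ 1.29465014 -0.43246767 12.8       ]
```

Call:
jog_arm:
  moves: "0 -0.04 -0.01 0.7 3.2 0 1; -0.01 -0.08 -0.02 1.4 6.5 0 1; -0.01 -0.12 -0.03 2.1 10 0 1; -0.01 -0.16 -0.04 2.8 13.5 0 1; -0.02 -0.2 -0.05 3.5 16.5 0 1"

```text
clock: 5.95
tool_pos: [577.8, -167.8, 191.8]
tool_rot: [3.136, 0.342, -0.017]
ft_force: [0.2, -0.8, -0.3]
width: 0.571
```

```bash
python3 go.py 599.6 -325.6 190 pi 0.384 0
```

```text
clock 5.95 pos [ 577.8 -167.8  191.8] rot [ 3.136  0.342 -0.017] w 0.571 q [-0.01  0.55  0.1   0.   -1.46  1.57] F [ 0.2 -0.8 -0.3]
turn [-0.001 -0.042 -0.016] shift cm [ 2.38 15.75 -0.57]
```

Call:
jog_arm:
  moves: "0 -0.02 -0.01 0.5 3.4 0 1; 0 -0.042 -0.016 1 7 -0.1 1; 0 -0.042 -0.016 1.5 10.5 -0.3 1; 0 -0.042 -0.016 2 14 -0.5 1; 0 -0.042 -0.016 2.4 15.75 -0.57 1"

```text
clock: 6.45
tool_pos: [599.7, -326.5, 189.3]
tool_rot: [-3.141, 0.383, -0.002]
ft_force: [-0.4, 0.6, -1.8]
width: 0.572
```

Call:
jog_arm:
  moves: "0 0 0 0 0 0 1; 0 0 0 0 0 0 1"

```text
clock: 6.65
tool_pos: [599.8, -323.8, 189.5]
tool_rot: [-3.14, 0.384, -0.0]
ft_force: [-0.8, -0.4, -1.6]
width: 0.568
```

```bash
cat > deck.py <<'E'
import sys; from h import *
from rig import manip,vision
# target in deck coords of TCP: x y z
O=np.array([606.6,-325.6,45.]); D=Ro.from_euler('y',np.radians(22)); T=D*Ro.from_euler('x',np.pi)
s=manip.read_state(); R=Ro.from_euler('xyz',s['tool_rot'])
print('clock',s['clock'],'TCP in deck',D.inv().apply(s['tool_pos']-O).round(1),'rot',s['tool_rot'].round(3),'w',round(s['width'],3),'q',s['q'].round(2),'F',s['ft_force'].round(1))
a=np.array([float(v) for v in sys.argv[1:4]])
print('turn',(R.inv()*T).as_rotvec().round(3),'shift cm',(R.inv().apply(D.apply(a)+O-s['tool_pos'])/10).round(2))
if len(sys.argv)>4:
    for n in ("top","side","wrist"):
        im=vision.snapshot(n)
        im={"top":lambda m:cv2.resize(m[80:240,380:540],None,fx=3.5,fy=3.5,interpolation=2),"side":lambda m:cv2.resize(m[60:180,200:350],None,fx=4,fy=4,interpolation=2),"wrist":lambda m:m}[n](im)
        cv2.imwrite(f"pics/{sys.argv[4]}_{n}.png",im[:,:,::-1])
E
python3 deck.py -48.5 0 60 p1
```

```text
clock 6.65 TCP in deck [-60.4   1.8 131.4] rot [-3.14   0.384 -0.   ] w 0.568 q [-0.22  0.7   0.33  0.08 -1.58  1.78] F [-0.8 -0.4 -1.6]
turn [-0.001 -0.    -0.   ] shift cm [1.19 0.19 7.14]
```

View pics/p1_side.png

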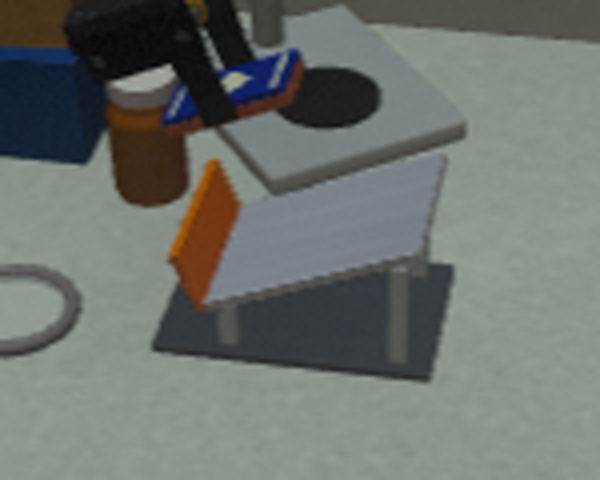

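View pics/p1_wrist.png

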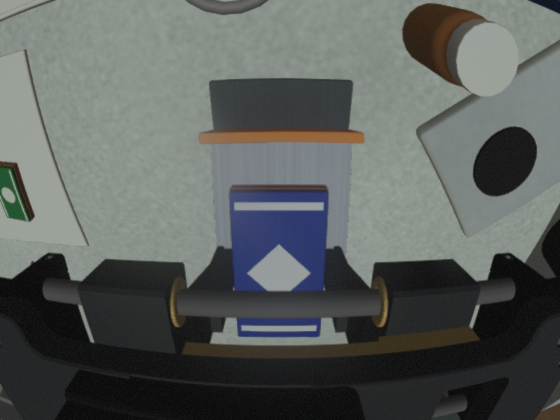

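```bash
python3 - <<'E'
from rig import vision
from h import *
i=vision.camera_info("wrist"); O=np.array([606.6,-325.6,45.]); D=Ro.from_euler('y',np.radians(22))
for p in [(0,60,41),(0,-60,41),(8,60,41),(8,-60,41),(0,60,0),(0,-60,0)]:
    c=i['R']@(D.apply(p)+O)+i['t']; th=np.arctan2(np.hypot(c[0],c[1]),c[2]); u=c[:2]/np.hypot(c[0],c[1])*th*f(i)
    print(p,(u+[i['cx'],i['cy']]).round(1))
im=cv2.imread("pics/p1_wrist.png"); cv2.imwrite("pics/p1w.png",cv2.resize(im[70:260,180:390],None,fx=3.5,fy=3,interpolation=2))
E
```

```text
(0, 60, 41) [200.9 146.6]
(0, -60, 41) [365.9 147.1]
(8, 60, 41) [200.5 135.7]
(8, -60, 41) [366.3 136.2]
(0, 60, 0) [212.1 141.7]
(0, -60, 0) [353.4 142.1]
```

View pics/p1w.png

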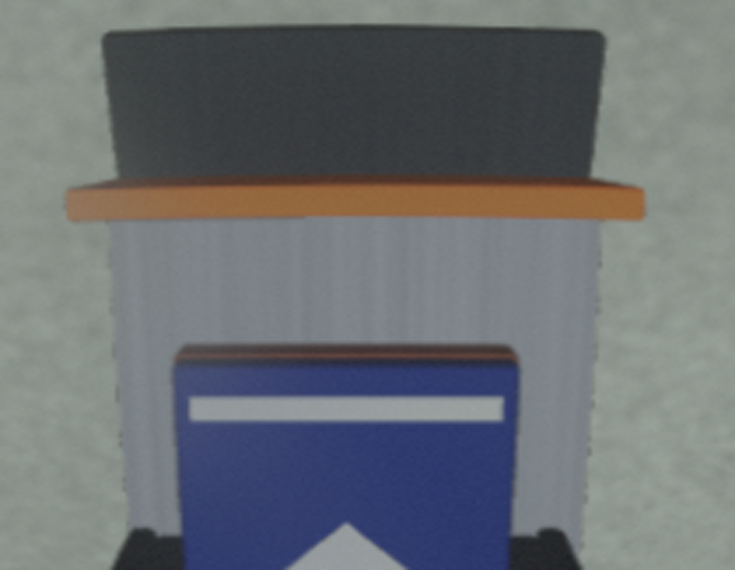

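```bash
sed -i 's/606.6,-325.6/608.0,-324.9/' deck.py; python3 deck.py -49.5 0 32
```

```text
clock 6.8 TCP in deck [-61.6   2.2 132.2] rot [-3.141e+00  3.820e-01  2.000e-03] w 0.572 q [-0.22  0.7   0.33  0.08 -1.58  1.78] F [-0.6 -0.  -1.7]
turn [ 0.    -0.002  0.002] shift cm [ 1.19  0.22 10.02]
```

Call:
jog_arm:
  moves: "0 0 0 0.6 0.1 2 1; 0 0 0 1.2 0.15 4.5 1; 0 0 0 1.2 0.15 7 1; 0 0 0 1.2 0.15 9 1; 0 0 0 1.2 0.15 9.9 1"

```text
clock: 7.3
tool_pos: [573.2, -323.9, 92.7]
tool_rot: [-3.14, 0.385, 0.002]
ft_force: [0.3, 0.1, -0.6]
width: 0.57
```

Call:
jog_arm:
  moves: "0 0 0 0 0 0 1; 0 0 0 0 0 0 1"

```text
clock: 7.5
tool_pos: [575.5, -325.2, 95.5]
tool_rot: [3.141, 0.38, 0.001]
ft_force: [0.5, 0.8, -1.5]
width: 0.57
```

```bash
python3 deck.py -49.5 0 28 p2
```

```text
clock 7.5 TCP in deck [-49.   -0.3  34.6] rot [3.141e+00 3.800e-01 1.000e-03] w 0.57 q [-0.23  0.73  0.15  0.09 -1.36  1.77] F [ 0.5  0.8 -1.5]
turn [ 0.001 -0.004  0.001] shift cm [-0.05 -0.03  0.66]
```

View pics/p2_side.png

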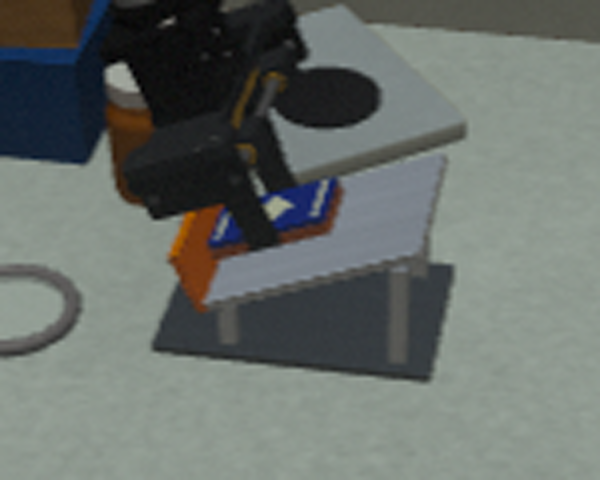

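View pics/p2_wrist.png

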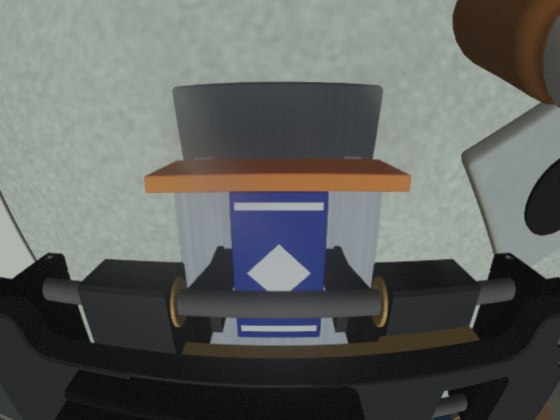

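Call:
jog_arm:
  moves: "0 0 0 0 0 0.2 1; 0 0 0 0 0 0.4 1; 0 0 0 0 0 0.5 1; 0 0 0 0 0 0.5 1; 0 0 0 0 0 0.5 1"

```text
clock: 8.15
tool_pos: [572.6, -325.3, 89.5]
tool_rot: [-3.141, 0.382, 0.0]
ft_force: [0.1, -0.2, -2.0]
width: 0.57
```

Call:
jog_arm:
  moves: "0 0 0 0 0 0.1 1; 0 0 0 0 0 0.1 1; 0 0 0 0 0 0.1 1"

```text
clock: 8.45
tool_pos: [572.2, -325.3, 88.6]
tool_rot: [-3.141, 0.382, 0.0]
ft_force: [0.2, 0.3, -2.0]
width: 0.57
```

Call:
jog_arm:
  moves: "0 0 0 0 0 0.05 1; 0 0 0 0 0 0.05 1; 0 0 0 0 0 0.05 1"

```text
clock: 8.75
tool_pos: [572.1, -325.3, 88.3]
tool_rot: [-3.141, 0.382, 0.0]
ft_force: [0.1, 0.1, -1.6]
width: 0.564
```

Call:
jog_arm:
  moves: "0 0 0 0 0 0.05 1; 0 0 0 0 0 0.05 1; 0 0 0 0 0 0.05 1"

```text
clock: 9.05
tool_pos: [572.2, -325.3, 88.2]
tool_rot: [3.141, 0.381, 0.001]
ft_force: [1.2, 0.9, 2.1]
width: 0.568
```

Contact with the deck: Fz went from -1.7 to +2.1. I'm sliding it gently down to the backstop.

Call:
jog_arm:
  moves: "0 0 0 0.1 0 0 1; 0 0 0 0.2 0 0 1; 0 0 0 0.2 0 0 1; 0 0 0 0.2 0 0 1"

```text
clock: 9.45
tool_pos: [574.1, -325.5, 87.4]
tool_rot: [3.141, 0.381, 0.0]
ft_force: [1.0, -0.4, 1.8]
width: 0.568
```

Call:
jog_arm:
  moves: "0 0 0 0.1 0 0 1; 0 0 0 0.1 0 0 1; 0 0 0 0.1 0 0 1"

```text
clock: 9.75
tool_pos: [574.9, -325.5, 87.1]
tool_rot: [3.141, 0.381, 0.0]
ft_force: [1.2, 0.1, 5.7]
width: 0.571
```

Call:
jog_arm:
  moves: "0 0 0 0.1 0 -0.02 1; 0 0 0 0.1 0 -0.02 1; 0 0 0 0.1 0 -0.02 1"

```text
clock: 10.05
tool_pos: [575.8, -325.4, 86.7]
tool_rot: [3.141, 0.382, 0.0]
ft_force: [1.8, 0.5, 4.6]
width: 0.569
```

```bash
python3 deck.py -49.5 0 28 p3; python3 - <<'E'
import cv2
im=cv2.imread("pics/p3_wrist.png"); cv2.imwrite("pics/p3w.png",cv2.resize(im[150:350,130:430],None,fx=2.6,fy=2.6,interpolation=2))
E
```

```text
clock 10.05 TCP in deck [-45.4  -0.5  26.6] rot [3.141 0.382 0.   ] w 0.569 q [-0.23  0.74  0.14  0.09 -1.35  1.77] F [1.8 0.5 4.6]
turn [ 0.    -0.002  0.   ] shift cm [-0.41 -0.05 -0.14]
```

View pics/p3w.png

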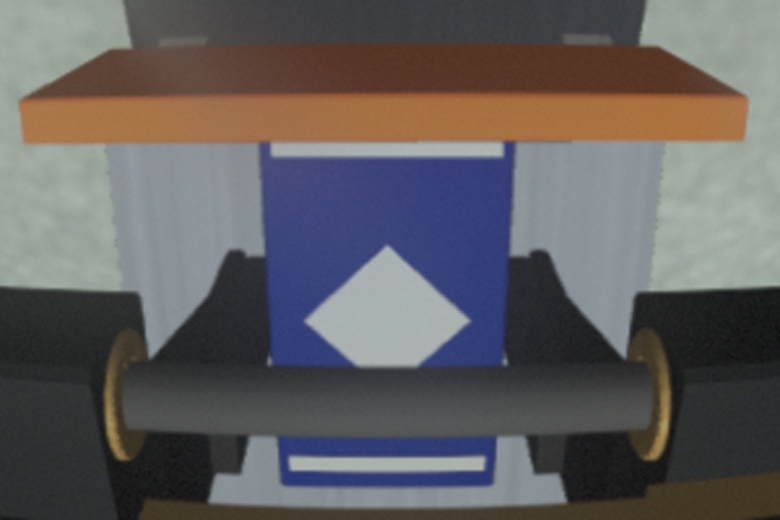

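View pics/p3_side.png

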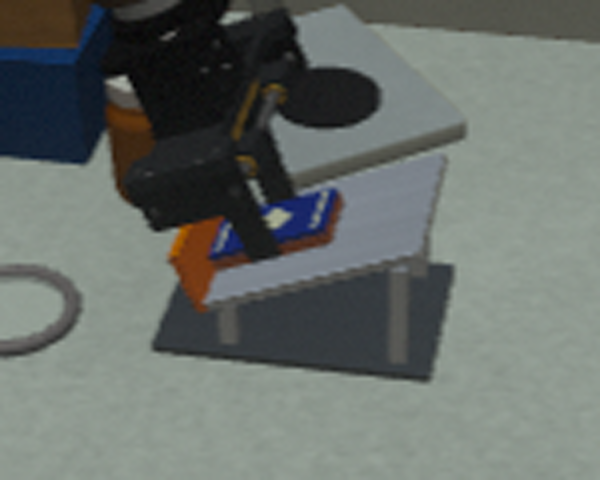

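Call:
jog_arm:
  moves: "0 0 0 0.1 0 -0.02 1; 0 0 0 0.1 0 -0.02 1; 0 0 0 0.1 0 -0.02 1"

```text
clock: 10.5
tool_pos: [576.1, -325.4, 86.6]
tool_rot: [-3.141, 0.384, 0.0]
ft_force: [-0.3, -0.2, 5.9]
width: 0.569
```

Call:
jog_arm:
  moves: "0 0 0 0.1 0 0 1; 0 0 0 0.1 0 0 1; 0 0 0 0.1 0 0 1"

```text
clock: 10.8
tool_pos: [576.2, -325.4, 86.6]
tool_rot: [-3.141, 0.386, 0.0]
ft_force: [-2.2, -0.0, 8.4]
width: 0.57
```

The backstop is touched: motion stopped and Fx turned negative. Releasing.

Call:
jog_arm:
  moves: "0 0 0 -0.1 0 0 0.1; 0 0 0 -0.1 0 0 -0.2; 0 0 0 -0.1 0 0 -0.5; 0 0 0 -0.1 0 0 -1; 0 0 0 -0.1 0 0 -1"

```text
clock: 11.3
tool_pos: [576.4, -325.0, 85.4]
tool_rot: [-3.141, 0.383, 0.0]
ft_force: [-0.3, 0.4, -0.2]
width: 0.791
```

Call:
jog_arm:
  moves: "0 0 0 0 0 0 -1; 0 0 0 0 0 -1 -1; 0 0 0 0 0 -3 -1; 0 0 0 0 0 -6 -1; 0 0 0 0 0 -9 -1"

```text
clock: 11.8
tool_pos: [610.6, -325.3, 171.3]
tool_rot: [3.142, 0.382, 0.0]
ft_force: [-0.1, -0.6, -0.0]
width: 0.997
```

```bash
python3 deck.py -49.5 0 28 p4; python3 go.py 536 41 120 pi 0 -.145
```

```text
clock 11.8 TCP in deck [-44.9  -0.4 118.1] rot [3.142 0.382 0.   ] w 0.997 q [-0.22  0.73  0.34  0.08 -1.56  1.78] F [-0.1 -0.6 -0. ]
turn [ 0.    -0.002  0.   ] shift cm [-0.48 -0.05  9.01]
clock 11.95 pos [ 612.1 -325.5  172.8] rot [3.14  0.376 0.   ] w 1.002 q [-0.22  0.72  0.34  0.08 -1.55  1.78] F [-0.1 -0.1 -0.7]
turn [0.029 0.375 0.144] shift cm [ -5.13 -36.67   7.63]
```

View pics/p4_wrist.png

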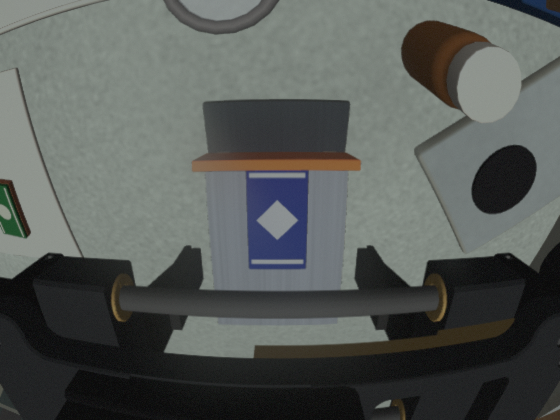

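View pics/p4_side.png

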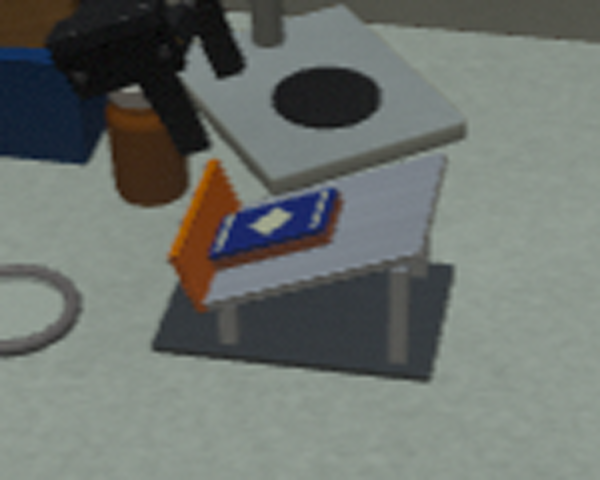

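Blue lies flat and square against the backstop: wrist (170-268, 247-308), with matching gaps on both sides. Now the green tile.

Call:
jog_arm:
  moves: "0 0 0 -0.5 -2.5 0 -1; 0 0.06 0.03 -1.5 -6.5 0 -1; 0.01 0.13 0.06 -2.5 -11 0.5 -1; 0.01 0.2 0.09 -3 -15.5 1 -1; 0.02 0.26 0.12 -3.5 -20 1.5 -1"

```text
clock: 12.45
tool_pos: [570.8, -123.7, 168.7]
tool_rot: [3.132, 0.119, -0.124]
ft_force: [1.7, 1.0, 0.6]
width: 1.0
```

```bash
python3 go.py 536 41 120 pi 0 -.145
```

```text
clock 12.45 pos [ 570.8 -123.7  168.7] rot [ 3.132  0.119 -0.124] w 1.0 q [ 0.06  0.43 -0.11 -0.01 -1.14  1.4 ] F [1.7 1.  0.6]
turn [0.011 0.119 0.022] shift cm [ -4.87 -15.97   5.33]
```

Call:
jog_arm:
  moves: "0 0.04 0.01 -1.2 -4 1.3 -1; 0.01 0.08 0.015 -2.4 -8 2.6 -1; 0.01 0.119 0.022 -3.6 -12 4 -1; 0.011 0.119 0.022 -4.6 -15 5 -1; 0.011 0.119 0.022 -4.87 -15.97 5.33 -1"

```text
clock: 12.95
tool_pos: [534.7, 41.3, 119.2]
tool_rot: [3.14, 0.005, -0.14]
ft_force: [0.2, 0.1, 0.5]
width: 1.002
```

Call:
jog_arm:
  moves: "0 0 0 0 0 0 -1; 0 0 0 0 0 0 -1"

```text
clock: 13.15
tool_pos: [537.2, 38.8, 120.4]
tool_rot: [3.141, 0.002, -0.143]
ft_force: [-0.3, 0.3, 0.1]
width: 1.001
```

```bash
python3 go.py 536 41 33 pi 0 -.145;python3 - <<'E'
from rig import vision,manip
import cv2
im=vision.snapshot("wrist"); cv2.imwrite("pics/g1.png",cv2.resize(im[110:310,180:400],None,fx=3.5,fy=3,interpolation=2)[:,:,::-1])
E
```

```text
clock 13.15 pos [537.2  38.8 120.4] rot [ 3.141e+00  2.000e-03 -1.430e-01] w 1.001 q [ 0.37  0.37 -0.37 -0.   -0.84  1.05] F [-0.3  0.3  0.1]
turn [0.001 0.002 0.002] shift cm [-0.13 -0.21  8.74]
```

View pics/g1.png

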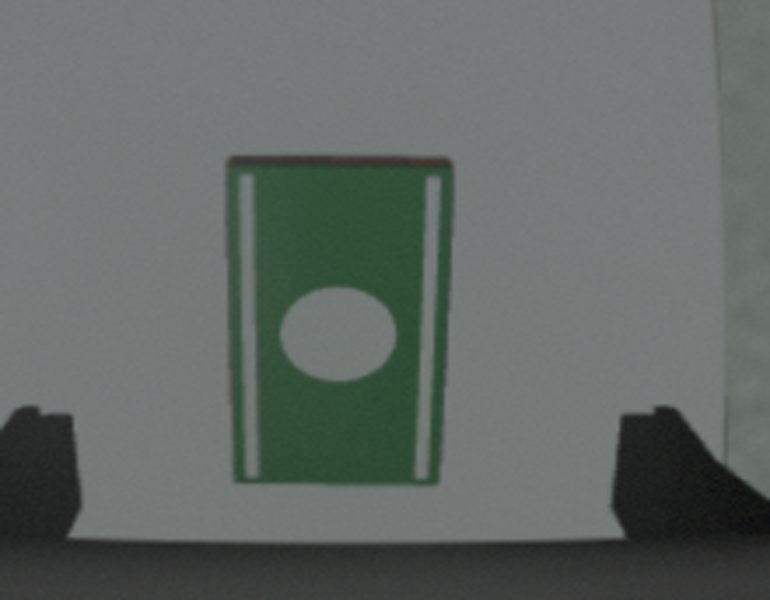

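Call:
jog_arm:
  moves: "0 0 0 0 -0.15 3 -1; 0 0 0 0 -0.15 6 -1; 0 0 0 0 -0.15 7.7 -1; 0 0 0 0 -0.15 8.75 -1; 0 0 0 0 -0.15 8.75 -1"

```text
clock: 13.7
tool_pos: [536.5, 39.5, 31.6]
tool_rot: [3.14, 0.004, -0.145]
ft_force: [0.9, 0.6, -0.7]
width: 0.996
```

Call:
jog_arm:
  moves: "0 0 0 0 0 0 0; 0 0 0 0 0 0 0.5; 0 0 0 0 0 0 1; 0 0 0 0 0 0 1; 0 0 0 0 0 0 1"

```text
clock: 14.2
tool_pos: [537.1, 40.9, 33.2]
tool_rot: [3.141, 0.001, -0.143]
ft_force: [-0.6, 0.6, -0.0]
width: 0.628
```

Call:
jog_arm:
  moves: "0 0 0 0 0 0 1; 0 0 0 0 0 0 1; 0 0 0 0 0 0 1; 0 0 0 0 0 0 1; 0 0 0 0 0 0 1"

```text
clock: 14.7
tool_pos: [537.0, 40.9, 33.0]
tool_rot: [3.141, 0.002, -0.143]
ft_force: [-1.3, -0.1, 4.7]
width: 0.57
```

Call:
jog_arm:
  moves: "0 0 0 0 0 -1 1; 0 0 0 0 0 -4 1; 0 0 0 0 0 -8 1; 0 0 0 0 0 -12 1; 0 0 0 0 0 -15.5 1"

```text
clock: 15.2
tool_pos: [537.1, 40.7, 189.9]
tool_rot: [3.141, 0.001, -0.143]
ft_force: [-0.0, -0.4, -2.4]
width: 0.571
```

```bash
python3 go.py 602 -325.4 190 pi 0.384 0;python3 - <<'E'
from rig import vision,manip
import cv2
cv2.imwrite("pics/g2.png",vision.snapshot("wrist")[:,:,::-1])
E
```

```text
clock 15.2 pos [537.1  40.7 189.9] rot [ 3.141e+00  1.000e-03 -1.430e-01] w 0.571 q [ 0.38  0.29 -0.28 -0.   -1.    1.05] F [-0.  -0.4 -2.4]
turn [-0.027 -0.382 -0.142] shift cm [ 1.165e+01  3.531e+01 -2.000e-02]
```

View pics/g2.png

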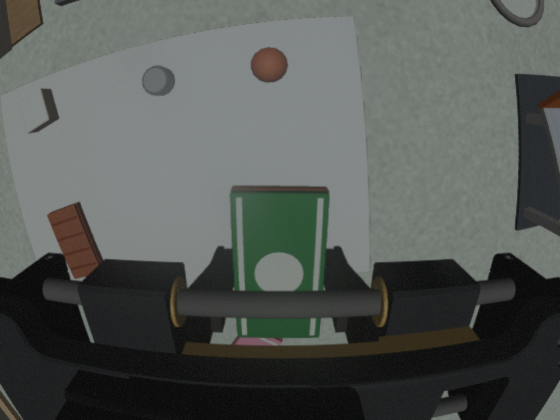

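Green is held just as blue was (image rows 187-339). Carrying it to the shelf.

Call:
jog_arm:
  moves: "0 0 0 0.6 2 -0.3 1; -0.01 -0.05 -0.02 1.6 5 -0.6 1; -0.01 -0.1 -0.04 2.8 8.5 -1 1; -0.01 -0.15 -0.06 4 12 -1.2 1; -0.02 -0.21 -0.08 5.2 15.5 -1.2 1"

```text
clock: 15.75
tool_pos: [566.6, -121.4, 200.3]
tool_rot: [3.13, 0.214, -0.063]
ft_force: [0.9, 0.5, -1.0]
width: 0.573
```

```bash
python3 go.py 602 -325.4 190 pi 0.384 0
```

```text
clock 15.75 pos [ 566.6 -121.4  200.3] rot [ 3.13   0.214 -0.063] w 0.573 q [ 0.06  0.44 -0.02 -0.02 -1.32  1.45] F [ 0.9  0.5 -1. ]
turn [-0.007 -0.17  -0.062] shift cm [ 4.93 20.13  0.22]
```

Call:
jog_arm:
  moves: "0 -0.03 -0.01 0.9 3.5 0 1; 0 -0.06 -0.02 1.8 7 0 1; 0 -0.1 -0.04 2.6 10.5 0 1; 0 -0.14 -0.05 3.4 14 0 1; -0.005 -0.17 -0.062 4.2 17 0.1 1"

```text
clock: 16.25
tool_pos: [596.8, -294.2, 191.1]
tool_rot: [-3.139, 0.385, -0.001]
ft_force: [0.7, 0.7, -1.3]
width: 0.573
```

Call:
jog_arm:
  moves: "0 0 0 0.6 2 0 1; 0 0 0 0.7 2.7 0 1; 0 0 0 0.7 2.9 0 1; 0 0 0 0.7 2.9 0 1; 0 0 0 0.7 2.9 0 1"

```text
clock: 16.75
tool_pos: [603.4, -320.2, 190.0]
tool_rot: [-3.14, 0.382, 0.001]
ft_force: [-0.3, 0.9, -2.2]
width: 0.569
```

```bash
python3 deck.py -49.0 -0.4 46 p5
```

```text
clock 16.75 TCP in deck [-58.6   4.7 132.7] rot [-3.14e+00  3.82e-01  1.00e-03] w 0.569 q [-0.22  0.7   0.33  0.08 -1.58  1.78] F [-0.3  0.9 -2.2]
turn [-0.001 -0.002  0.001] shift cm [0.94 0.52 8.67]
```

View pics/p5_wrist.png

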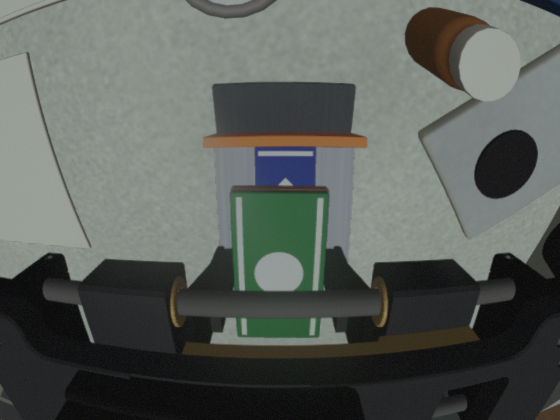

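Call:
jog_arm:
  moves: "0 0 0 0.4 0.25 2 1; 0 0 0 0.8 0.5 4.5 1; 0 0 0 0.9 0.5 6.5 1; 0 0 0 0.9 0.5 8 1; 0 0 0 0.9 0.5 8.6 1"

```text
clock: 17.4
tool_pos: [578.4, -325.4, 104.8]
tool_rot: [-3.139, 0.386, 0.0]
ft_force: [-0.4, -0.7, -0.4]
width: 0.572
```

Call:
jog_arm:
  moves: "0 0 0 0 0 0 1; 0 0 0 0 0 0 1; 0 0 0 0 0 0 1"

```text
clock: 17.7
tool_pos: [580.5, -326.2, 107.4]
tool_rot: [-3.141, 0.381, -0.0]
ft_force: [0.2, -0.1, -1.2]
width: 0.572
```

```bash
python3 deck.py -49.0 -0.4 41 p6
```

```text
clock 17.7 TCP in deck [-48.9  -1.3  47.5] rot [-3.141  0.381 -0.   ] w 0.572 q [-0.23  0.73  0.18  0.09 -1.39  1.77] F [ 0.2 -0.1 -1.2]
turn [-0.001 -0.003 -0.   ] shift cm [-0.01 -0.09  0.65]
```

View pics/p6_wrist.png

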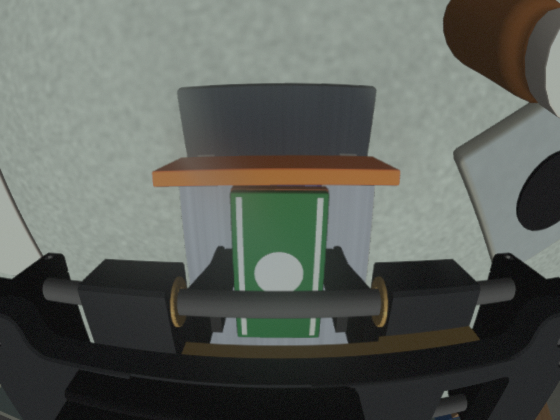

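View pics/p6_side.png

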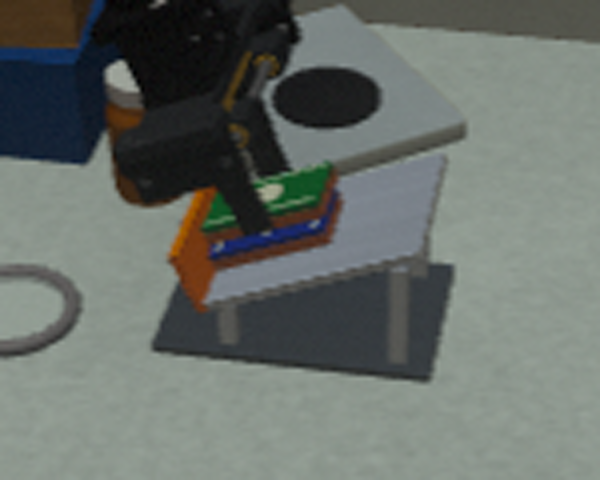

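Call:
jog_arm:
  moves: "0 0 0 0 -0.08 0.2 1; 0 0 0 0 -0.08 0.4 1; 0 0 0 0 -0.08 0.5 1; 0 0 0 0 -0.08 0.5 1; 0 0 0 0 -0.08 0.5 1"

```text
clock: 18.35
tool_pos: [577.6, -325.4, 101.5]
tool_rot: [-3.14, 0.383, -0.0]
ft_force: [-0.2, 0.1, -0.8]
width: 0.571
```

Call:
jog_arm:
  moves: "0 0 0 0 0 0.07 1; 0 0 0 0 0 0.07 1; 0 0 0 0 0 0.07 1"

```text
clock: 18.65
tool_pos: [577.7, -325.5, 101.4]
tool_rot: [-3.141, 0.382, -0.0]
ft_force: [0.7, 0.0, 2.0]
width: 0.568
```

Call:
jog_arm:
  moves: "0 0 0 0 0 0.05 1; 0 0 0 0 0 0.05 1; 0 0 0 0 0 0.05 1"

```text
clock: 18.95
tool_pos: [577.7, -325.5, 101.3]
tool_rot: [-3.141, 0.382, -0.0]
ft_force: [0.5, 1.4, 5.2]
width: 0.57
```

Contact with blue. Sliding green down to the backstop lightly.

Call:
jog_arm:
  moves: "0 0 0 0.05 0 -0.04 1; 0 0 0 0.15 0 -0.04 1; 0 0 0 0.25 0 -0.04 1; 0 0 0 0.3 0 -0.04 1; 0 0 0 0.3 0 -0.04 1"

```text
clock: 19.45
tool_pos: [580.4, -325.8, 100.2]
tool_rot: [-3.141, 0.383, -0.001]
ft_force: [2.4, -0.4, 6.1]
width: 0.568
```

Call:
jog_arm:
  moves: "0 0 0 0.1 0 0 1; 0 0 0 0.1 0 0 1; 0 0 0 0.1 0 0 1"

```text
clock: 19.75
tool_pos: [581.4, -325.7, 99.9]
tool_rot: [-3.141, 0.382, -0.0]
ft_force: [1.9, -0.6, 5.5]
width: 0.573
```

Call:
jog_arm:
  moves: "0 0 0 0.1 0 0 1; 0 0 0 0.1 0 0 1; 0 0 0 0.1 0 0 1"

```text
clock: 20.05
tool_pos: [581.7, -325.8, 99.7]
tool_rot: [-3.141, 0.384, -0.0]
ft_force: [0.0, -0.3, 6.6]
width: 0.571
```

Backstop reached, as with blue (Fx dropping, pitch rising). Releasing and looking.

Call:
jog_arm:
  moves: "0 0 0 0 0 0 0.1; 0 0 0 -0.05 0 0 -0.2; 0 0 0 -0.05 0 0 -0.5; 0 0 0 -0.05 0 0 -1; 0 0 0 -0.05 0 0 -1"

```text
clock: 20.55
tool_pos: [581.2, -325.2, 98.3]
tool_rot: [-3.139, 0.384, -0.0]
ft_force: [-0.4, -0.5, 0.0]
width: 0.787
```

Call:
jog_arm:
  moves: "0 0 0 0 0 0 -1; 0 0 0 0 0 -1 -1; 0 0 0 0 0 -3 -1; 0 0 0 0 0 -6 -1; 0 0 0 0 0 -9 -1"

```text
clock: 21.05
tool_pos: [615.6, -325.5, 184.1]
tool_rot: [-3.14, 0.383, -0.0]
ft_force: [0.3, -0.1, -0.1]
width: 0.997
```

Call:
jog_arm:
  moves: "0 0 0 0 0 -1 -1; 0 0 0 0 0 -1 -1"

```text
clock: 21.25
tool_pos: [620.0, -325.5, 193.5]
tool_rot: [-3.141, 0.379, -0.0]
ft_force: [0.5, 0.0, -0.9]
width: 0.999
```

```bash
python3 deck.py -49.5 0 28 p7; python3 - <<'E'
import cv2
im=cv2.imread("pics/p7_wrist.png"); cv2.imwrite("pics/p7w.png",cv2.resize(im[80:330,180:380],None,fx=3,fy=2.3,interpolation=2))
E
```

```text
clock 21.25 TCP in deck [-44.5  -0.6 142.2] rot [-3.141  0.379 -0.   ] w 0.999 q [-0.22  0.73  0.4   0.08 -1.61  1.78] F [ 0.5  0.  -0.9]
turn [-0.001 -0.005 -0.   ] shift cm [-0.55 -0.05 11.41]
```

View pics/p7w.png

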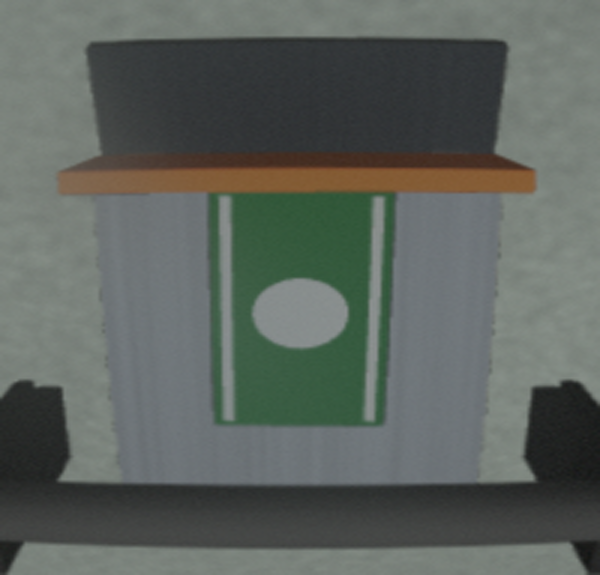

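View pics/p7_side.png

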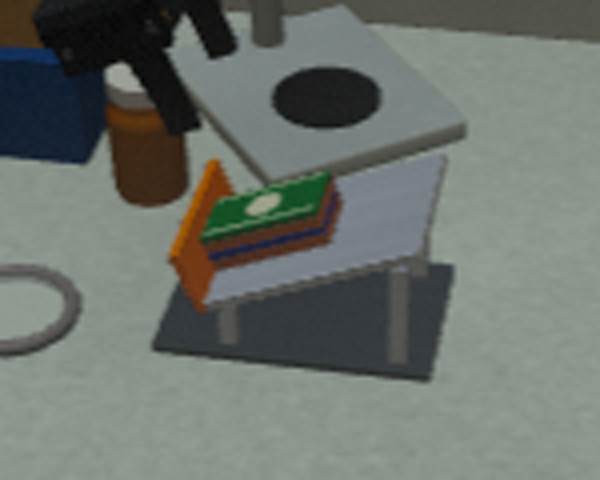

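Call:
jog_arm:
  moves: "0 0 0 0 -2 -3 -1; 0 0 0 0 -4 -6 -1; 0 0 0 0 -4 -6 -1; 0 0 0 0 -4 -6 -1; 0 0 0 0 -4 -6 -1"

```text
clock: 21.9
tool_pos: [640.3, -285.7, 245.4]
tool_rot: [-3.139, 0.387, -0.0]
ft_force: [0.1, -0.3, -0.4]
width: 1.001
```

```bash
python3 - <<'E'
from rig import vision,manip
import cv2,numpy as np
a=cv2.imread("pics/side0.png").astype(int); b=vision.snapshot("side")[:,:,::-1].astype(int)
d=np.abs(a-b).max(2); print('clay region change',d[315:360,195:260].mean(), 'ref',d[320:380,350:400].mean())
c=cv2.imread("pics/p7_side.png").astype(int); n=cv2.resize(b[60:180,200:350].astype(np.uint8),None,fx=4,fy=4,interpolation=2)
print('stack change since release',np.abs(n-c)[170:300,170:345].mean())
cv2.imwrite("pics/end_side.png",b)
manip.finish_job(); print(manip.read_state()['clock'])
E
```

```text
clay region change 2.737435897435897 ref 2.6846666666666668
stack change since release 1.0849377289377289
the job is handed in; nothing more can be done
the job is handed in; nothing more can be done[ WARN:0@0.656] global loadsave.cpp:1063 imwrite_ Unsupported depth image for selected encoder is fallbacked to CV_8U.
```

View pics/end_side.png

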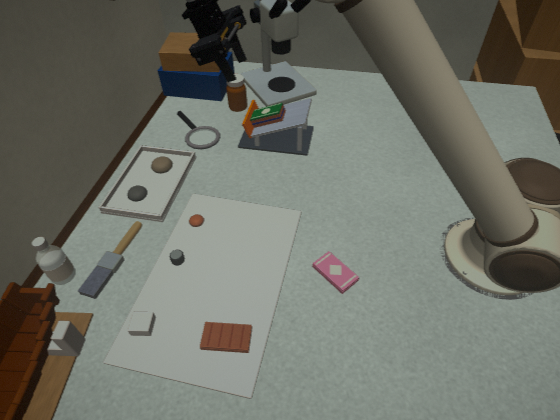

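The job is handed in, at about 22 s of the 53 s allowed. The blue tile lies on the shelf with its length along the slope, and the green tile lies squarely on top. I lowered each one until it touched, slid it gently to the backstop and only then let go.

- **Stack:** the last wrist and side pictures show both tiles flat, aligned, against the backstop and wholly on the shelf. The stack had not shifted 0.65 s after the green tile's first picture, and the gripper was clear of it. I could not check the second after hand-in.
- **Untouched things:** the clay tile shows no change in the side picture beyond image noise, and the pink look-alike was not touched.
- **Forces:** the highest wrist force in any reading was under 10 N.
- **Disagreements:** the wrist camera put the backstop about 3 mm further out than the fixed cameras did. I split the difference and found the backstop by touch. The green tile's touch was fainter than the blue's. The trained network missed the green tile in the second round of pictures, so I located it by colour and with the wrist camera instead.

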